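Set out the soldering board

ROBOT

A 6-joint arm with a two-finger parallel gripper is mounted at the origin on the work surface. World frame = base frame: x ahead of the robot, y to its left, z up, the work surface at z = 0. Lengths are in m, angles in rad, forces in N, time in s.
With the tool pointing down it reaches from about 0.35 to 0.975 m from the base axis. Payload 4.9 kg.
Tool frame: the origin (TCP) lies at the very end of the fingers, on their centre line; the grasp point (between the pads) lies 19 mm behind it (manip.grasp_offset is the distance from the TCP to the grasp point, in m); z points along the fingers, y is the line along which they close (so a half turn about z gives the same grasp; the last joint's range is limited). The gripper opens to 85 mm and grips with 20 to 120 N. Pads are 22 mm wide; open, the fingers measure 114 mm over their backs; the gripper's body (76 mm by 85 mm) begins 54 mm behind the grasp point. The pads swing forward as they close: fully open they stand 13 mm farther back than shut.
Start: joints at [-1.339, 0.053, 1.613, -0, 1.476, -0.119], TCP at [0.215, -0.587, 0.231] pointing down, gripper open.
Joint ranges: [-3.01, 3.01], [-1.01, 2.22], [0.06, 2.58], [-1.02, 4.17], [0.09, 2.62], [-3.14, 3.14]. Speed limits (rad/s): [2.57, 2.57, 3.14, 3.14, 3.14, 3.14].

INTERFACE

Orientations are given as a unit quaternion [w, x, y, z].
In Python, from plant import manip, eyes, job_done, models gives the robot as it stands.
- The arm moves only by the tool servo_tool, never from a script. Its argument "motion" is one flat list of numbers, 5 for each row, row after row: the opening, from -1 (shut) to 1 (fully open), then the shift along the tool's x, y, z normalised to -1 to 1, where 1 is 120 mm, then the turn about the tool's z normalised to -1 to 1, where 1 is 45 degrees. A call has 1 to 5 rows; each row is the pose to reach, as a shift and turn from the pose commanded when the call began, along the tool's axes at that moment; what a row does not reach only later rows make up. A row lasts 1/8 s, in which the tool goes at most 62.5 mm and 10.7 degrees, less where a joint would pass 70% of its speed; a pose out of reach is approached as far as the arm can. A call with a number of a shift or a turn outside -1 to 1 is refused whole. A call with a gripper value outside its range is refused whole. The fingers move at their own pace and stop on an object; the grip force is fixed at half the most. Time passes only in rows, so rows that repeat a pose let the fingers close. It gives the time, the measured TCP pose, the force, the opening and the grip force at its end, in the units of the state.
- manip.state(): the state, without advancing time (a new reading comes with each control period).
- eyes.grab_frame(name): name is "side" or "top"; returns (picture, depth): 480x640x3 uint8, red, green, blue; 480x640 float32, m along the optical axis (not along the pixel's ray), 0 where there is no reading.
- eyes.camera_params(name): a dict with "fov_y" (degrees; the focal length in pixels is half the picture's height over the tangent of half this angle, whatever the lens; pixels are square), "cx", "cy" (the principal point, pixels), "pose" (4x4, takes a point from camera to world coordinates). Camera axes: x right, y up, looking along -z (the intrinsics and any distortion apply to the point x, -y, -z); pixel columns grow to the right and rows downward; lengths in m; the calibration is good to about 2 mm. A picture is of the moment at which its call begins. camera_params takes no time and is no camera call.
- job_done(): hands the job in; it is judged then, once.
Trained networks look in the newest picture that a camera, given by its name, has taken for a name from the list of things; names that differ only in an ending like _2 or _b are one class to them, and where a whole thing is asked for, a point or a joint stands for the part that bears it (a point fixed in the world has none). Each returns a list of dicts, best first, with "p" (0 to 1); they miss things now and then, are a little off and sometimes report something else, mostly with a low value. They report only what shows in the picture. A call takes as long as a camera call. They do not tell look-alikes from the thing itself.
- models.regions_of(camera, label): "mask" (480x640 bool, what is visible of it) and "pixel" ([column, row] in pixels, amid what is visible of it).
The state is a dict: "time": time; "joint_pos": joint angles; "joint_vel": joint speeds; "joint_efforts": joint torques, N m; "tool_pos": TCP position; "tool_rot": TCP orientation; "contact_force": force on the tool from outside, world axes, zero at the start; "ft_torque": the same for the moment, N m; "gripper_width": opening from 0.0 (shut) to 1.0 (fully open); "grasp_force": force on a finger pad.
Only numpy, scipy, OpenCV 4.12 (cv2) and the standard library are available. Lean on these libraries where they do the work, as an engineer would, in place of code of your own. Each camera call takes 0.05 s, during which the arm holds its last target. There are 200 camera calls.

TASK

Set out the white soldering board, in this order: lay the black charcoal block in the middle of the board, midway between the two stands and with its long side running from stand to stand; then stand the cream firebrick upright behind it (on the side away from the robot), parallel to the block, centred on it and about 25 mm clear of it; then lay the silver bezel ring flat on the middle of the charcoal block; and last set the green-lidded flux jar upright on the board on the outer side of the red-collared stand, in line with the two stands and about 25 mm clear of the base of the red one. Leave the black-lidded jar, the pliers and the yellow tin where they are.

Things in the scene. Friction and masses are not known exactly. Their poses are not given: they have to be found in the camera images.
- board: White scorched soldering board, fixed flat on the bench, 150 (x) by 400 (y) by 8 mm thick. Origin: centre of its underside, at bench height, so its top is 8 mm above the origin. Its y axis runs along its long side, through both stands; its x axis points away from the robot (behind), turned at most 0.2 rad from the robot's straight-ahead.
- red_stand: Fixed third-hand stand on the board: stepped round black base 54 mm across and 22 mm high, a post with a RED collar (28 mm across), and steel tweezers pointing about away from the robot at its top (62 mm long); 61 mm high in all. Origin: centre of its underside, on the board's top. The stand lies on the board's long centre line 95 mm from the board's centre, at the left or the right end (it swaps with the blue one).
- blue_stand: The same fixed stand with a BLUE collar, 95 mm from the board's centre on the other side. Origin: centre of its underside.
- charcoal: Loose black charcoal block, 40 (x) by 70 (y) by 25 mm (z) high, about 40 g, starting on the bench in front of the board. Origin: centre of its underside. Its long side is its y axis. Its ends look alike.
- brick: Loose cream firebrick slab standing on its long narrow edge, 22 (x) by 90 (y) by 60 mm (z) high, about 90 g, starting on the bench in front of the board. Origin: centre of its underside. Its long side is its y axis. Its faces look alike.
- bezel: Loose silver bezel ring lying flat, 34 mm outer and 26 mm inner diameter, 12 mm high, about 20 g, starting on the bench in front of the board. Origin: centre of its underside.
- flux_jar: Loose small closed jar of pale body with a GREEN lid, 38 mm diameter (lid 39 mm), 45 mm high, about 60 g, starting on the bench in front of the board. Origin: centre of its underside.
- black_jar: Bystander: the same jar with a BLACK lid, loose, on the bench beside an end of the board. Origin: centre of its underside. Not to be moved.
- pliers: Bystander: small steel pliers with orange handles, loose, about 145 mm long and 14 mm high, on the bench beside an end of the board. Origin: on the bench under the pivot; the jaws point along its x axis. Not to be moved.
- tin: Bystander: low yellow tin with a silver-grey top, 50 mm diameter, 60 mm high, loose, on the bench behind the board. Origin: centre of its underside. Not to be moved.
Things that resemble listed ones, but are neither listed nor needed, are in the scene too. Of the things that look like the brick, take the one that is farthest from the robot's base at the start. Of the things that look like the bezel, take the one that is farthest from the robot's base at the start.

How it is judged:
By the outcome, as a careful person would: the job done as asked, in the order asked, and still so for the second after the job is handed in, with the robot touching nothing.
It also fails if it takes over 88 s, if anything falls off the work surface, if the arm or the gripper's body presses on something with over 40 N, if the wrist force passes 120 N, or if a joint passes its speed limit or range.

## Working session

There is one attempt and no reset: what is moved stays moved. The work goes in short steps, Python scripts to look and compute and a tool call to move; the robot and the scene stay as the last step left them, time stands still between calls to the robot, and variables do not carry over. Pictures are saved under pics/ and viewed, at most 14 in all, crops included, and the job is handed in when it is done.

Besides the shell and the picture viewer there is one more tool, called after "Request:" as a command line: name --argument value ..., lists and objects as JSON in quotes. servo_tool: Moves the arm, as the interface text tells. Its arguments: {"type":"object","properties":{"motion":{"type":"array","items":{"type":"number","minimum":-1,"maximum":1}}},"required":["motion"]}

```bash
ls; mkdir -p pics; python3 - <<'E'
from plant import manip, eyes, models
import cv2
s=manip.state(); print(s['time'],s['tool_pos'],s['tool_rot'],s['gripper_width'],manip.grasp_offset)
for c in('top','side'):
    p,d=eyes.grab_frame(c); cv2.imwrite(f'pics/{c}0.png',p[:,:,::-1]); print(c,eyes.camera_params(c))
E
```

```text
pics
0.0 [ 0.21462434 -0.58633695  0.23009835] [-1.00321792e-03  9.84658987e-01  1.74486873e-01 -6.33536483e-05] 0.9984233702633806 0.0187
top {'fov_y': 47.47209844732265, 'cx': 322.51530612662054, 'cy': 242.66776820907916, 'pose': array([[-0.00962364,  0.99206881, -0.12532704,  0.43459892],
       [-0.9996785 , -0.00660493,  0.02447989,  0.03385226],
       [ 0.02345796,  0.12552233,  0.99181342,  1.18451736],
       [ 0.        ,  0.        ,  0.        ,  1.        ]])}
side {'fov_y': 43.544600795861456, 'cx': 312.2953200228466, 'cy': 240.98987384915043, 'pose': array([[-0.99932637,  0.03591582, -0.00754116,  0.5665402 ],
       [-0.03214999, -0.7576818 ,  0.65183177,  0.70579385],
       [ 0.01769727,  0.65163513,  0.7583261 ,  0.82313912],
       [ 0.        ,  0.        ,  0.        ,  1.        ]])}
```

View pics/top0.png

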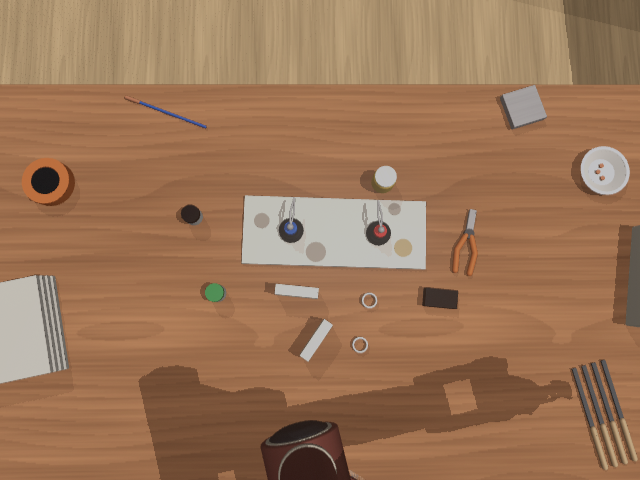

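View pics/side0.png

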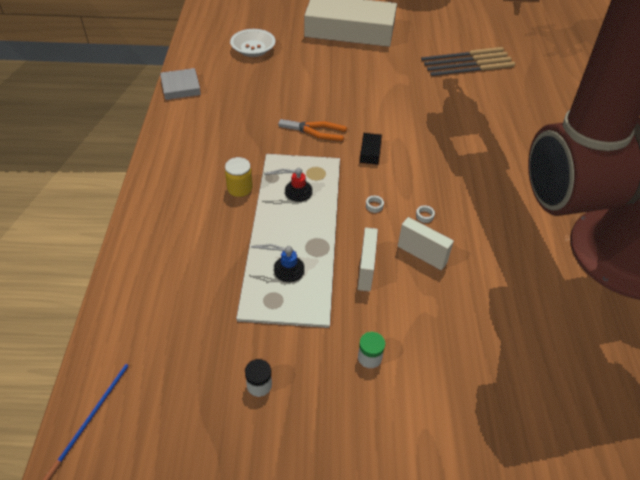

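Top picture: board spans about (243,197)–(426,268), with the blue stand at (291,230), the red at (379,233) and the charcoal at (440,298). Green jar is at (215,292), the black jar at (191,214), the tin at (385,178) and the pliers at (467,240). Brick candidates are (297,291) and (316,340); ring candidates are (369,300) and (360,345). The upper one of each pair looks farther from the base. I'll check this by measurement.

```bash
cat > h.py <<'E'
from plant import manip, eyes, models
import numpy as np, cv2
def cloud(c, d):
    k=eyes.camera_params(c); f=240/np.tan(np.radians(k['fov_y'])/2)
    v,u=np.mgrid[:480,:640]
    P=np.stack([(u-k['cx'])/f*d,-(v-k['cy'])/f*d,-d],-1)
    W=P@k['pose'][:3,:3].T+k['pose'][:3,3]; W[d==0]=np.nan
    return W
def look(c='top'):
    p,d=eyes.grab_frame(c); return p,cloud(c,d)
def topface(W,m,band=.006):
    """points of the highest face of a mask: centre, height, rect (angle of long side), circle"""
    P=W[m]; P=P[~np.isnan(P[:,2])]; z=np.percentile(P[:,2],95 if len(P)>40 else 90)
    Q=P[P[:,2]>z-band]
    (c,s,a)=cv2.minAreaRect((Q[:,:2]*1000).astype(np.float32))
    if s[0]<s[1]: a+=90
    a=(a+90)%180-90
    (cc,r)=cv2.minEnclosingCircle((Q[:,:2]*1000).astype(np.float32))
    return dict(n=len(Q),rect=np.round(c,1),size=np.round(s,1),ang=round(a,1),z=round(np.median(Q[:,2])*1000,1),mean=np.round(Q[:,:2].mean(0)*1000,1),circ=np.round(cc,1),r=round(r,1))
E
python3 - <<'E'
from h import *
for cam in ('top','side'):
    p,W=look(cam)
    for n in ['board','red_stand','blue_stand','charcoal','brick','bezel','flux_jar','black_jar','pliers','tin']:
        for r in models.regions_of(cam,n):
            if r['p']<.3: continue
            m=r['mask']
            try: print(cam,n,round(r['p'],2),np.round(r['pixel']),{k:(v.tolist() if hasattr(v,'tolist') else v) for k,v in topface(W,m).items()})
            except Exception as e: print(n,e)
    if cam=='top':
        cv2.imwrite('pics/crop0.png',cv2.resize(p[265:365,250:390,::-1],None,fx=5,fy=5))
E
```

```text
top board 0.98 [335. 234.] {'n': 9349, 'rect': [607.9, -20.9], 'size': [399.4, 150.3], 'ang': 87.8, 'z': 7.3, 'mean': [606.1, -21.2], 'circ': [606.9, -20.7], 'r': 211.7}
top red_stand 0.88 [378. 230.] {'n': 63, 'rect': [611.6, -116.3], 'size': [13.1, 27.4], 'ang': -3.2, 'z': 63.8, 'mean': [609.9, -115.4], 'circ': [611.8, -115.3], 'r': 14.0}
top blue_stand 0.82 [293. 225.] {'n': 65, 'rect': [620.1, 73.4], 'size': [12.6, 29.9], 'ang': -0.0, 'z': 64.1, 'mean': [618.2, 72.8], 'circ': [620.1, 72.3], 'r': 15.3}
top charcoal 0.75 [439. 295.] {'n': 516, 'rect': [461.8, -245.5], 'size': [71.2, 39.7], 'ang': 83.8, 'z': 24.2, 'mean': [462.1, -244.7], 'circ': [461.9, -244.6], 'r': 38.5}
top charcoal 0.31 [363. 299.] {'n': 73, 'rect': [458.4, -93.6], 'size': [30.5, 29.9], 'ang': 89.5, 'z': 10.6, 'mean': [457.1, -93.3], 'circ': [458.4, -93.8], 'r': 16.6}
top brick 0.75 [313. 339.] {'n': 421, 'rect': [378.0, 21.6], 'size': [21.9, 89.2], 'ang': -35.1, 'z': 58.9, 'mean': [377.4, 22.4], 'circ': [377.6, 21.1], 'r': 44.9}
top brick 0.58 [297. 290.] {'n': 380, 'rect': [478.2, 60.8], 'size': [88.7, 21.8],
[... 2273 characters left out ...]
.4], 'r': 20.4}
side black_jar 0.72 [259. 374.] {'n': 501, 'rect': [644.7, 286.5], 'size': [37.5, 36.7], 'ang': 82.7, 'z': 46.2, 'mean': [644.5, 286.8], 'circ': [644.8, 286.0], 'r': 19.5}
side black_jar 0.31 [284. 264.] {'n': 123, 'rect': [639.1, 70.2], 'size': [12.1, 65.6], 'ang': -13.4, 'z': 65.8, 'mean': [631.8, 72.6], 'circ': [639.3, 71.0], 'r': 32.9}
side pliers 0.85 [315. 127.] {'n': 477, 'rect': [586.0, -310.4], 'size': [52.7, 143.2], 'ang': -13.2, 'z': 14.1, 'mean': [580.4, -309.0], 'circ': [585.5, -309.7], 'r': 72.4}
side tin 0.75 [242. 172.] {'n': 342, 'rect': [720.1, -128.5], 'size': [45.3, 45.2], 'ang': 44.5, 'z': 61.9, 'mean': [719.7, -127.5], 'circ': [721.9, -129.3], 'r': 25.7}
```

View pics/crop0.png

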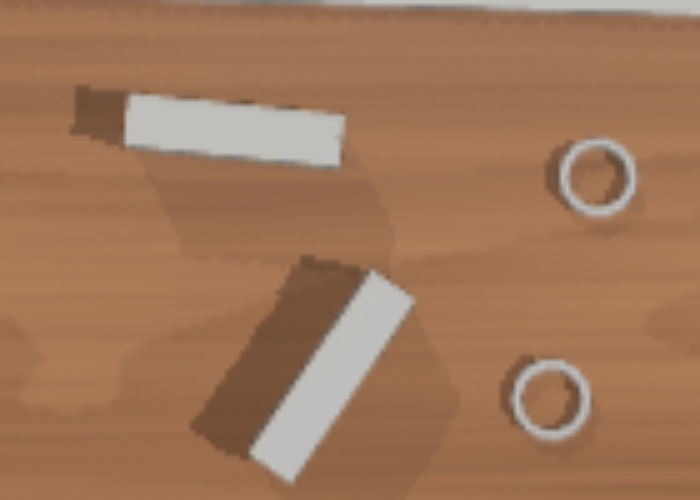

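Two brick-like things: (297,291) is 482 mm from the base and (316,340) is 378 mm, so I take (297,291). Two rings: (369,300) is 468 mm away and (360,345) is 374 mm, so I take (369,300). The crop confirms both pairs. Now moving over the charcoal.

Request:
servo_tool --motion '[1, 0.33, -0.22, 0, 0, 1, 0.66, -0.44, 0, 0, 1, 0.97, -0.652, 0, 0]'

```text
time: 1.58
tool_pos: [0.2979, -0.4723, 0.2313]
tool_rot: [0.0, 0.985, 0.174, 0.0]
contact_force: [-0.3, 0.7, -0.1]
gripper_width: 0.999
grasp_force: 0.0
```

Request:
servo_tool --motion '[1, 0.4, -0.27, 0, 0, 1, 0.8, -0.54, 0, 0, 1, 0.97, -0.652, 0, 0]'

```text
time: 1.95
tool_pos: [0.381, -0.3577, 0.2315]
tool_rot: [0.0, 0.984, 0.176, 0.0]
contact_force: [-0.2, -0.4, 0.1]
gripper_width: 1.001
grasp_force: 0.0
```

Request:
servo_tool --motion '[1, 0.4, -0.27, 0, 0, 1, 0.8, -0.54, 0, 0, 1, 0.97, -0.652, 0, 0]'

```text
time: 2.33
tool_pos: [0.4633, -0.2442, 0.2315]
tool_rot: [0.0, 0.984, 0.176, 0.0]
contact_force: [-0.1, -1.0, 0.9]
gripper_width: 1.001
grasp_force: 0.0
```

Request:
servo_tool --motion '[1, 0, 0, 0.2, -0.2, 1, 0, 0, 0.4, -0.4, 1, 0, 0, 0.6, -0.6, 1, 0, 0, 0.708, -0.707]'

```text
time: 2.82
tool_pos: [0.4614, -0.246, 0.1448]
tool_rot: [-0.001, 0.898, 0.439, -0.0]
contact_force: [-0.1, -0.9, -0.2]
gripper_width: 1.001
grasp_force: 0.0
```

Request:
servo_tool --motion '[1, 0, 0, 0.2, -0.2, 1, 0, 0, 0.4, -0.4, 1, 0, 0, 0.6, -0.6, 1, 0, 0, 0.708, -0.707, 1, 0, 0, 0.708, -0.707]'

```text
time: 3.45
tool_pos: [0.4612, -0.2459, 0.0602]
tool_rot: [-0.001, 0.745, 0.667, -0.0]
contact_force: [0.6, -0.1, 0.4]
gripper_width: 1.0
grasp_force: 0.0
```

```bash
cat >> h.py <<'E'
def shift(x,y,z,phi,quiet=False):
    """tool shift (units of 120 mm), turn (units of 45 deg) to TCP x,y,z mm, tool-x heading phi deg"""
    from scipy.spatial.transform import Rotation as R
    s=manip.state(); q=s['tool_rot']; M=R.from_quat([q[1],q[2],q[3],q[0]]).as_matrix(); p=s['tool_pos']*1000
    h=np.degrees(np.arctan2(M[1,0],M[0,0]))
    t=M.T@(np.array([x,y,z])-p)/120
    print('t',round(s['time'],2),'tcp',np.round(p,1),'phi',round(h,2),'tilt',round(M[2,2],4),'w',round(s['gripper_width'],3),'F',np.round(s['contact_force'],1),'gf',round(s['grasp_force'],1))
    print('shift',np.round(t,3),'turn',round(((h-phi+180)%360-180)/45,3))
E
python3 -c "
from h import *
shift(462.4,-246,4,83.7)"
```

```text
t 3.45 tcp [ 461.2 -245.9   60.2] phi 83.67 tilt -1.0 w 1.0 F [ 0.6 -0.1  0.4] gf 0.0
shift [-0.001  0.011  0.468] turn -0.001
```

Request:
servo_tool --motion '[1, 0, 0.011, 0.25, 0, 1, 0, 0.011, 0.468, 0]'

```text
time: 3.7
tool_pos: [0.4644, -0.2474, 0.006]
tool_rot: [0.001, 0.745, 0.667, 0.0]
contact_force: [-0.2, 0.0, -0.2]
gripper_width: 1.003
grasp_force: 0.0
```

Request:
servo_tool --motion '[-1, 0, 0, 0, 0, -1, 0, 0, 0, 0, -1, 0, 0, 0, 0, -1, 0, 0, 0, 0, -1, 0, 0, 0, 0]'

```text
time: 4.32
tool_pos: [0.4649, -0.2478, 0.0075]
tool_rot: [0.002, 0.745, 0.667, 0.0]
contact_force: [-0.6, -0.5, 7.2]
gripper_width: 0.451
grasp_force: 62.7
```

Request:
servo_tool --motion '[-1, 0, 0, -0.1, 0, -1, 0, 0, -0.3, 0, -1, 0, 0, -0.55, 0, -1, 0, 0, -0.75, 0]'

```text
time: 4.82
tool_pos: [0.4634, -0.2466, 0.0969]
tool_rot: [0.0, 0.745, 0.667, 0.0]
contact_force: [0.0, 0.3, -0.6]
gripper_width: 0.452
grasp_force: 62.0
```

```bash
python3 -c "
from h import *
shift(608.2,-21.4,94,87.8)"
```

```text
t 4.83 tcp [ 463.4 -246.6   96.9] phi 83.73 tilt -1.0 w 0.452 F [ 0.   0.3 -0.6] gf 62.0
shift [1.998 0.994 0.024] turn -0.091
```

Request:
servo_tool --motion '[-1, 0.2, 0.1, 0, 0, -1, 0.55, 0.27, 0, 0, -1, 0.9, 0.45, 0, 0, -1, 1, 0.5, 0, 0]'

```text
time: 5.32
tool_pos: [0.5369, -0.132, 0.0957]
tool_rot: [0.0, 0.744, 0.668, 0.0]
contact_force: [0.5, -0.2, -0.4]
gripper_width: 0.448
grasp_force: 62.0
```

Request:
servo_tool --motion '[-1, 0.35, 0.17, 0, -0.03, -1, 0.7, 0.35, 0, -0.06, -1, 0.92, 0.46, 0, -0.091, -1, 0.998, 0.494, 0, -0.091, -1, 0.998, 0.494, 0, -0.091]'

```text
time: 5.95
tool_pos: [0.6078, -0.0218, 0.0952]
tool_rot: [-0.0, 0.72, 0.694, -0.0]
contact_force: [-0.5, -0.2, -0.2]
gripper_width: 0.453
grasp_force: 62.0
```

```bash
python3 - <<'E'
from h import *
shift(608.2,-21.4,25,87.8)
p,W=look('side')
for r in models.regions_of('side','charcoal')[:1]: print(r['p'],r['pixel'],topface(W,r['mask']))
cv2.imwrite('pics/s1.png',cv2.resize(p[100:350,180:430,::-1],None,fx=2.2,fy=2.2))
E
```

```text
t 5.95 tcp [607.8 -21.8  95.2] phi 87.82 tilt -1.0 w 0.453 F [-0.5 -0.2 -0.2] gf 62.0
shift [0.003 0.004 0.585] turn 0.0
0.74 [294.7, 193.3] {'n': 651, 'rect': array([608.6, -19.9]), 'size': array([72.8, 39.3]), 'ang': 87.2, 'z': np.float64(114.4), 'mean': array([609.5, -15.8]), 'circ': array([608. , -18.7]), 'r': 38.3}
```

View pics/s1.png

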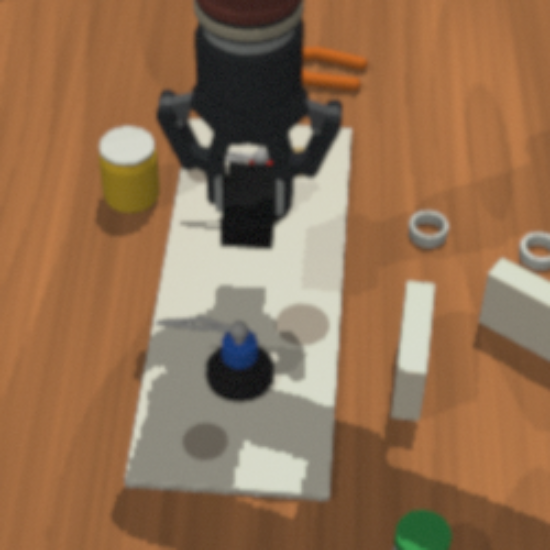

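The picture shows the block held level over the board between the stands, at about crop (247,215). Lowering it now.

Request:
servo_tool --motion '[-1, -0.005, 0.003, 0.2, 0, -1, -0.005, 0.003, 0.4, 0, -1, -0.005, 0.003, 0.55, 0, -1, -0.005, 0.003, 0.62, 0, -1, -0.005, 0.003, 0.62, 0]'

```text
time: 6.68
tool_pos: [0.608, -0.0222, 0.0204]
tool_rot: [-0.0, 0.721, 0.693, -0.0]
contact_force: [-0.4, -0.7, -0.4]
gripper_width: 0.45
grasp_force: 62.0
```

```bash
python3 - <<'E'
from h import *
shift(608.2,-22.2,16,87.8)
E
```

```text
t 6.67 tcp [608.  -22.2  20.4] phi 87.8 tilt -1.0 w 0.45 F [-0.4 -0.7 -0.4] gf 62.0
shift [0.    0.001 0.036] turn -0.0
```

Request:
servo_tool --motion '[-1, 0, 0, 0.02, 0, -1, 0, 0, 0.035, 0, -1, 0, 0, 0.042, 0, -1, 0, 0, 0.042, 0]'

```text
time: 7.18
tool_pos: [0.6085, -0.0219, 0.0159]
tool_rot: [0.0, 0.72, 0.694, 0.0]
contact_force: [-0.3, -0.4, -2.0]
gripper_width: 0.454
grasp_force: 62.0
```

Request:
servo_tool --motion '[0.2, 0, 0, 0, 0, 0.2, 0, 0, 0, 0, 0.3, 0, 0, 0, 0, 0.3, 0, 0, 0, 0]'

```text
time: 7.68
tool_pos: [0.6085, -0.022, 0.0158]
tool_rot: [0.0, 0.72, 0.694, -0.0]
contact_force: [-0.0, -0.4, 0.1]
gripper_width: 0.652
grasp_force: 0.0
```

Request:
servo_tool --motion '[0.3, 0, 0, -0.1, 0, 0.3, 0, 0, -0.4, 0, 0.3, 0, 0, -0.8, 0, 0.3, 0, 0, -0.9, 0, 0.3, 0, 0, -0.9, 0]'

```text
time: 8.3
tool_pos: [0.6093, -0.0221, 0.1254]
tool_rot: [0.001, 0.72, 0.694, 0.001]
contact_force: [-0.3, -1.0, -0.6]
gripper_width: 0.651
grasp_force: 0.0
```

```bash
python3 - <<'E'
from h import *
shift(478.8,61.0,124,83.8)
p,W=look('side')
for r in models.regions_of('side','charcoal')[:1]: print(r['p'],r['pixel'],topface(W,r['mask']))
for r in models.regions_of('side','board')[:1]: print(r['p'],topface(W,r['mask']))
for r in models.regions_of('side','brick'): print(r['p'],topface(W,r['mask']))
E
```

```text
t 8.3 tcp [609.3 -22.1 125.4] phi 87.82 tilt -1.0 w 0.651 F [-0.3 -1.  -0.6] gf 0.0
shift [ 0.65  -1.113  0.008] turn 0.089
0.6 [294.2, 225.3] {'n': 638, 'rect': array([609.7, -21.7]), 'size': array([73.5, 39.7]), 'ang': 88.2, 'z': np.float64(34.6), 'mean': array([610. , -18.9]), 'circ': array([609.1, -21.7]), 'r': 41.5}
0.75 {'n': 10628, 'rect': array([609.1, -22.7]), 'size': array([405.6, 150.1]), 'ang': 87.8, 'z': np.float64(9.8), 'mean': array([608.8,  21.5]), 'circ': array([606.7, -20.1]), 'r': 211.6}
0.8 {'n': 556, 'rect': array([479.4,  60.2]), 'size': array([92.4, 21.9]), 'ang': 83.9, 'z': np.float64(61.5), 'mean': array([479.8,  62.9]), 'circ': array([481.3,  59.9]), 'r': 46.7}
0.57 {'n': 576, 'rect': array([379. ,  20.5]), 'size': array([27. , 90.2]), 'ang': -34.6, 'z': np.float64(61.4), 'mean': array([379. ,  22.6]), 'circ': array([379.3,  20.6]), 'r': 45.6}
```

Charcoal is on the centre within about 1 mm and parallel to the board. Next, the brick.

Request:
servo_tool --motion '[0.3, 0.16, -0.28, 0, 0.04, 0.3, 0.325, -0.556, 0, 0.089]'

```text
time: 8.75
tool_pos: [0.5416, 0.0199, 0.1219]
tool_rot: [-0.001, 0.745, 0.667, -0.001]
contact_force: [0.2, 0.9, 0.2]
gripper_width: 0.651
grasp_force: 0.0
```

```bash
python3 -c "
from h import *
shift(478.8,60.6,80,83.8)"
```

```text
t 8.75 tcp [541.6  19.9 121.9] phi 83.7 tilt -1.0 w 0.651 F [0.2 0.9 0.2] gf 0.0
shift [ 0.28  -0.556  0.351] turn -0.002
```

Request:
servo_tool --motion '[0.3, 0.14, -0.27, 0, 0, 0.3, 0.28, -0.556, 0.1, 0, 0.3, 0.28, -0.556, 0.35, 0, 0.3, 0.28, -0.556, 0.35, 0]'

```text
time: 9.25
tool_pos: [0.4773, 0.0604, 0.0782]
tool_rot: [-0.003, 0.744, 0.668, -0.003]
contact_force: [0.8, 0.4, -1.0]
gripper_width: 0.645
grasp_force: 0.0
```

```bash
python3 -c "
from h import *
shift(478.8,60.6,32,83.8)"
```

```text
t 9.25 tcp [477.3  60.4  78.2] phi 83.84 tilt -1.0 w 0.645 F [ 0.8  0.4 -1. ] gf 0.0
shift [0.003 0.015 0.385] turn 0.001
```

Request:
servo_tool --motion '[0.3, 0.003, 0.012, 0.2, 0, 0.3, 0.003, 0.012, 0.38, 0, 0.3, 0.003, 0.012, 0.38, 0]'

```text
time: 9.62
tool_pos: [0.4809, 0.0601, 0.0349]
tool_rot: [-0.001, 0.744, 0.668, -0.001]
contact_force: [-0.2, 0.5, 0.7]
gripper_width: 0.649
grasp_force: 0.0
```

Request:
servo_tool --motion '[-1, 0, 0, 0, 0, -1, 0, 0, 0, 0, -1, 0, 0, 0, 0, -1, 0, 0, 0, 0, -1, 0, 0, 0, 0]'

```text
time: 10.25
tool_pos: [0.4828, 0.0603, 0.0376]
tool_rot: [0.001, 0.744, 0.668, 0.001]
contact_force: [-2.4, 0.3, 6.2]
gripper_width: 0.252
grasp_force: 57.9
```

Request:
servo_tool --motion '[-1, 0, 0, -0.1, 0, -1, 0, 0, -0.3, 0, -1, 0, 0, -0.55, 0, -1, 0, 0, -0.75, 0, -1, 0, 0, -0.75, 0]'

```text
time: 10.88
tool_pos: [0.4838, 0.0603, 0.129]
tool_rot: [0.002, 0.744, 0.668, 0.002]
contact_force: [0.6, 0.5, -0.7]
gripper_width: 0.246
grasp_force: 60.1
```

```bash
python3 -c "
from h import *
shift(664.8,-23.8,122,87.8)"
```

```text
t 10.88 tcp [483.8  60.3 129. ] phi 83.83 tilt -1.0 w 0.246 F [ 0.6  0.5 -0.7] gf 60.1
shift [-0.535  1.574  0.067] turn -0.088
```

Request:
servo_tool --motion '[-1, -0.08, 0.2, 0, 0, -1, -0.18, 0.53, 0, -0.04, -1, -0.27, 0.787, 0, -0.088, -1, -0.27, 0.787, 0, -0.088]'

```text
time: 11.38
tool_pos: [0.573, 0.0171, 0.1247]
tool_rot: [-0.001, 0.721, 0.693, -0.001]
contact_force: [-0.8, -0.1, -1.2]
gripper_width: 0.247
grasp_force: 59.9
```

```bash
python3 - <<'E'
from h import *
shift(664.8,-23.8,122,87.8)
p,W=look('side')
for r in models.regions_of('side','brick')[:2]: print(r['p'],r['pixel'],topface(W,r['mask']))
for r in models.regions_of('side','charcoal')[:1]: print(r['p'],r['pixel'],topface(W,r['mask']))
E
```

```text
t 11.38 tcp [573.   17.1 124.7] phi 87.7 tilt -1.0 w 0.247 F [-0.8 -0.1 -1.2] gf 59.9
shift [-0.31   0.779  0.021] turn -0.002
0.82 [312.1, 204.0] {'n': 529, 'rect': array([574.3,  18.7]), 'size': array([93.1, 21.9]), 'ang': 87.7, 'z': np.float64(148.7), 'mean': array([574.6,  22.6]), 'circ': array([577.7,  18.6]), 'r': 46.8}
0.7 [426.1, 241.7] {'n': 588, 'rect': array([378.9,  21. ]), 'size': array([26.3, 90.1]), 'ang': -34.3, 'z': np.float64(61.3), 'mean': array([379.1,  22.9]), 'circ': array([380.7,  23.7]), 'r': 45.3}
0.76 [290.1, 223.0] {'n': 622, 'rect': array([609. , -20.3]), 'size': array([72.8, 38.9]), 'ang': 87.3, 'z': np.float64(34.9), 'mean': array([609.6, -17.9]), 'circ': array([608.8, -19.1]), 'r': 39.0}
```

Request:
servo_tool --motion '[-1, -0.12, 0.3, 0, 0, -1, -0.25, 0.62, 0, 0, -1, -0.315, 0.77, 0, 0, -1, -0.32, 0.772, 0, 0, -1, -0.32, 0.772, 0, 0]'

```text
time: 12.15
tool_pos: [0.6622, -0.0233, 0.1257]
tool_rot: [-0.001, 0.721, 0.693, -0.0]
contact_force: [0.2, 0.5, -1.9]
gripper_width: 0.244
grasp_force: 60.0
```

Request:
servo_tool --motion '[-1, 0, 0, 0.15, 0, -1, 0, 0, 0.35, 0, -1, 0, 0, 0.53, 0, -1, 0, 0, 0.58, 0, -1, 0, 0, 0.58, 0]'

```text
time: 12.78
tool_pos: [0.663, -0.0239, 0.0559]
tool_rot: [-0.0, 0.721, 0.693, -0.0]
contact_force: [-0.1, -0.7, -0.8]
gripper_width: 0.245
grasp_force: 60.0
```

```bash
python3 - <<'E'
from h import *
shift(664,-25,46,87.8)
p,W=look('side')
for r in models.regions_of('side','brick')[:2]: print(r['p'],r['pixel'],topface(W,r['mask']))
E
```

```text
t 12.78 tcp [663.  -23.9  55.9] phi 87.78 tilt -1.0 w 0.245 F [-0.1 -0.7 -0.8] gf 60.0
shift [-0.009  0.008  0.082] turn -0.0
0.94 [260.3, 216.0] {'n': 423, 'rect': array([664., -22.]), 'size': array([88.9, 22.8]), 'ang': 87.7, 'z': np.float64(80.0), 'mean': array([665. , -15.7]), 'circ': array([663.2, -22.1]), 'r': 45.3}
0.93 [424.5, 240.2] {'n': 552, 'rect': array([379. ,  21.3]), 'size': array([24.9, 89.5]), 'ang': -34.1, 'z': np.float64(61.3), 'mean': array([379. ,  23.7]), 'circ': array([381. ,  24.7]), 'r': 45.2}
```

Request:
servo_tool --motion '[-1, -0.012, 0.01, 0.03, 0, -1, -0.012, 0.01, 0.06, 0, -1, -0.012, 0.01, 0.078, 0, -1, -0.012, 0.01, 0.085, 0, -1, -0.012, 0.01, 0.085, 0]'

```text
time: 13.5
tool_pos: [0.6646, -0.0255, 0.0463]
tool_rot: [-0.0, 0.721, 0.693, -0.0]
contact_force: [0.4, -0.1, 0.1]
gripper_width: 0.25
grasp_force: 60.0
```

```bash
python3 - <<'E'
from h import *
shift(664,-25,46,87.8)
p,W=look('side')
for r in models.regions_of('side','brick')[:1]: print(r['p'],r['pixel'],topface(W,r['mask']))
E
```

```text
t 13.5 tcp [664.6 -25.5  46.3] phi 87.78 tilt -1.0 w 0.25 F [ 0.4 -0.1  0.1] gf 60.0
shift [ 0.004 -0.005  0.002] turn -0.0
0.67 [261.5, 217.6] {'n': 438, 'rect': array([666.4, -25.1]), 'size': array([94. , 22.8]), 'ang': 89.0, 'z': np.float64(70.5), 'mean': array([667.2, -18. ]), 'circ': array([663.7, -25.1]), 'r': 47.1}
```

Request:
servo_tool --motion '[-1, 0, 0, 0.007, 0, -1, 0, 0, 0.007, 0]'

```text
time: 13.85
tool_pos: [0.6649, -0.0255, 0.046]
tool_rot: [0.0, 0.721, 0.693, 0.0]
contact_force: [-0.3, -0.8, 1.1]
gripper_width: 0.245
grasp_force: 60.2
```

Request:
servo_tool --motion '[-0.1, 0, 0, 0, 0, 0, 0, 0, 0, 0, 0, 0, 0, 0, 0, 0, 0, 0, 0, 0]'

```text
time: 14.35
tool_pos: [0.6646, -0.0255, 0.0455]
tool_rot: [-0.0, 0.721, 0.693, 0.0]
contact_force: [-0.4, 0.1, -0.2]
gripper_width: 0.502
grasp_force: 0.0
```

Request:
servo_tool --motion '[0, 0, 0, -0.1, 0, 0, 0, 0, -0.4, 0, 0, 0, 0, -0.8, 0, 0, 0, 0, -0.9, 0, 0, 0, 0, -0.9, 0]'

```text
time: 14.98
tool_pos: [0.6654, -0.0256, 0.1553]
tool_rot: [0.001, 0.721, 0.693, 0.001]
contact_force: [-0.2, 0.1, 0.2]
gripper_width: 0.5
grasp_force: 0.0
```

```bash
python3 - <<'E'
from h import *
shift(459,-94,154,-2.2)
for c in('side','top'):
  p,W=look(c)
  for n in ('brick','charcoal','bezel'):
    for r in models.regions_of(c,n)[:2]: print(c,n,round(r['p'],2),np.round(r['pixel']),topface(W,r['mask']))
  cv2.imwrite(f'pics/{c}2.png',cv2.resize(p[130:370,180:460,::-1],None,fx=2.5,fy=2.5))
E
```

```text
t 14.97 tcp [665.4 -25.6 155.3] phi 87.78 tilt -1.0 w 0.5 F [-0.2  0.1  0.2] gf 0.0
shift [-0.636 -1.697  0.006] turn 2.0
side brick 0.68 [425. 242.] {'n': 575, 'rect': array([379.3,  21.1]), 'size': array([27.1, 89.7]), 'ang': -35.2, 'z': np.float64(61.3), 'mean': array([379.6,  22.7]), 'circ': array([380.8,  23.6]), 'r': 45.0}
side charcoal 0.98 [293. 224.] {'n': 664, 'rect': array([609.9, -21.2]), 'size': array([72.1, 40.1]), 'ang': 88.0, 'z': np.float64(34.7), 'mean': array([609.8, -19.2]), 'circ': array([610.7, -20.1]), 'r': 39.9}
side bezel 0.75 [426. 210.] {'n': 112, 'rect': array([365.4, -73.2]), 'size': array([36.4, 30.6]), 'ang': 62.5, 'z': np.float64(12.6), 'mean': array([365.8, -72.5]), 'circ': array([365.9, -72.6]), 'r': 19.1}
side bezel 0.58 [370. 201.] {'n': 112, 'rect': array([460.2, -94.3]), 'size': array([34.5, 32.7]), 'ang': 68.4, 'z': np.float64(13.0), 'mean': array([460.5, -93.4]), 'circ': array([460.6, -94.6]), 'r': 18.3}
top brick 0.83 [333. 200.] {'n': 18, 'rect': array([607.1,  -5.9]), 'size': array([26.8, 89. ]), 'ang': -35.2, 'z': np.float64(489.4), 'mean': array([588.9,  -0.6]), 'circ': array([603.9, -10.5]), 'r': 45.0}
top charcoal 0.66 [331. 200.] {'n': 213, 'rect': array([654.4, -24.6]), 'size': array([87.8, 38.5]), 'ang': 88.6, 'z': np.float64(67.1), 'mean': array([662.6, -21.5]), 'circ': array([662.2, -24.7]), 'r': 44.4}
```

View pics/side2.png

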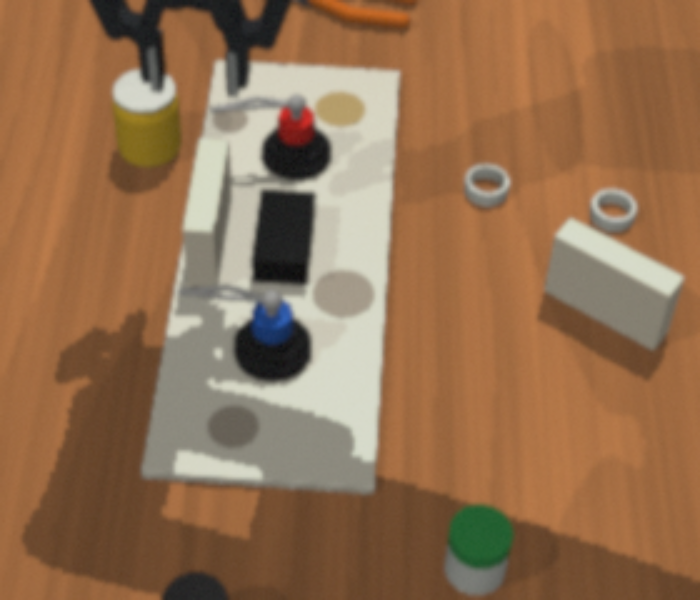

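The brick stands upright behind the charcoal, crop (205,210), and is parallel to it. Now the farther ring, crop (487,186).

Request:
servo_tool --motion '[0.3, -0.14, -0.35, 0, 0, 0.3, -0.28, -0.75, 0, 0, 0.3, -0.318, -0.848, 0, 0]'

```text
time: 15.75
tool_pos: [0.559, -0.0599, 0.1524]
tool_rot: [-0.001, 0.721, 0.693, -0.001]
contact_force: [-0.2, -0.2, -0.4]
gripper_width: 0.645
grasp_force: 0.0
```

Request:
servo_tool --motion '[0.3, -0.14, -0.35, 0, 0, 0.3, -0.28, -0.75, 0, 0, 0.3, -0.318, -0.848, 0, 0]'

```text
time: 16.12
tool_pos: [0.457, -0.0942, 0.1533]
tool_rot: [-0.0, 0.721, 0.693, 0.0]
contact_force: [1.6, 0.3, 0.1]
gripper_width: 0.649
grasp_force: 0.0
```

Request:
servo_tool --motion '[0.3, 0, 0, 0.1, 0.23, 0.3, 0, 0, 0.2, 0.46, 0.3, 0, 0, 0.3, 0.69, 0.3, 0, 0, 0.4, 0.92, 0.3, 0, 0, 0.4, 1]'

```text
time: 16.75
tool_pos: [0.4588, -0.0936, 0.1048]
tool_rot: [-0.0, 0.932, 0.364, -0.0]
contact_force: [-0.4, -0.1, 0.6]
gripper_width: 0.647
grasp_force: 0.0
```

Request:
servo_tool --motion '[0.3, 0, 0, 0.1, 0.23, 0.3, 0, 0, 0.2, 0.46, 0.3, 0, 0, 0.3, 0.69, 0.3, 0, 0, 0.4, 0.92, 0.3, 0, 0, 0.4, 1]'

```text
time: 17.38
tool_pos: [0.4588, -0.0935, 0.0567]
tool_rot: [-0.0, 1.0, -0.021, -0.0]
contact_force: [-0.1, -0.4, -0.3]
gripper_width: 0.651
grasp_force: 0.0
```

```bash
python3 - <<'E'
from h import *
shift(459.3,-94,8,-2.2)
E
```

```text
t 17.38 tcp [458.8 -93.5  56.7] phi -2.36 tilt -1.0 w 0.651 F [-0.1 -0.4 -0.3] gf 0.0
shift [0.005 0.004 0.406] turn -0.003
```

Request:
servo_tool --motion '[0.3, 0.005, 0.004, 0.2, 0, 0.3, 0.005, 0.004, 0.37, 0, 0.3, 0.005, 0.004, 0.43, 0, 0.3, 0.005, 0.004, 0.43, 0]'

```text
time: 17.88
tool_pos: [0.4593, -0.0943, 0.0058]
tool_rot: [-0.0, 1.0, -0.019, -0.0]
contact_force: [-0.5, -1.3, 0.2]
gripper_width: 0.65
grasp_force: 0.0
```

Request:
servo_tool --motion '[-1, 0, 0, 0, 0, -1, 0, 0, 0, 0, -1, 0, 0, 0, 0, -1, 0, 0, 0, 0]'

```text
time: 18.38
tool_pos: [0.4602, -0.0948, 0.0074]
tool_rot: [0.0, 1.0, -0.019, 0.001]
contact_force: [-1.6, 0.5, 5.8]
gripper_width: 0.347
grasp_force: 59.2
```

```bash
python3 - <<'E'
from h import *
shift(459.3,-94,100,-2.2)
E
```

```text
t 18.38 tcp [460.2 -94.8   7.4] phi -2.22 tilt -1.0 w 0.347 F [-1.6  0.5  5.8] gf 59.2
shift [-0.006 -0.006 -0.771] turn -0.0
```

Request:
servo_tool --motion '[-1, 0, 0, -0.1, 0, -1, 0, 0, -0.3, 0, -1, 0, 0, -0.6, 0, -1, 0, 0, -0.9, 0, -1, 0, 0, -0.9, 0]'

```text
time: 19.0
tool_pos: [0.4612, -0.0953, 0.1181]
tool_rot: [0.001, 1.0, -0.019, 0.004]
contact_force: [0.0, -0.2, 0.4]
gripper_width: 0.348
grasp_force: 59.3
```

```bash
python3 - <<'E'
from h import *
shift(609,-21.4,112,-2.2)
p,W=look('side')
for r in models.regions_of('side','bezel')[:3]: print(r['p'],r['pixel'],topface(W,r['mask']))
cv2.imwrite('pics/s3.png',cv2.resize(p[100:280,290:470,::-1],None,fx=3,fy=3))
E
```

```text
t 19.0 tcp [461.2 -95.3 118.1] phi -2.22 tilt -1.0 w 0.348 F [ 0.  -0.2  0.4] gf 59.3
shift [ 1.206 -0.663  0.058] turn -0.0
0.74 [428.6, 208.6] {'n': 120, 'rect': array([366.6, -71.8]), 'size': array([33.1, 32.5]), 'ang': 51.8, 'z': np.float64(12.5), 'mean': array([366.4, -71.7]), 'circ': array([368.4, -72.7]), 'r': 18.8}
0.56 [370.4, 157.7] {'n': 19, 'rect': array([464.3, -90.7]), 'size': array([16.6, 29.4]), 'ang': -26.7, 'z': np.float64(123.6), 'mean': array([472.5, -93.5]), 'circ': array([462.3, -94.7]), 'r': 15.2}
```

View pics/s3.png

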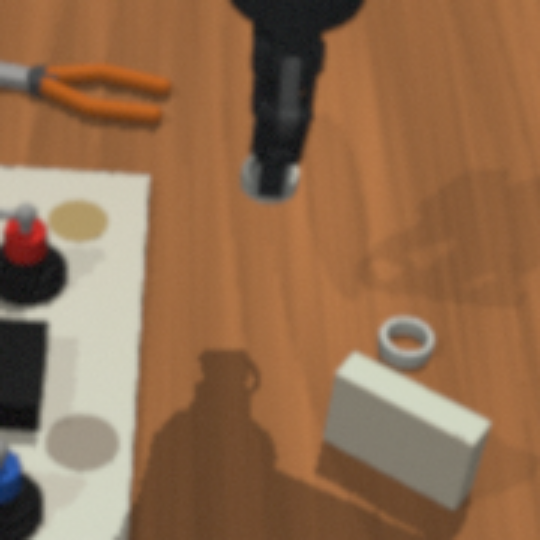

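Ring held level in the fingers at crop (270,178). Carrying it over the charcoal.

Request:
servo_tool --motion '[-1, 0.13, -0.07, 0, 0, -1, 0.35, -0.18, 0, 0, -1, 0.55, -0.3, 0, 0, -1, 0.6, -0.33, 0, 0]'

```text
time: 19.6
tool_pos: [0.5319, -0.0568, 0.112]
tool_rot: [-0.0, 1.0, -0.019, -0.002]
contact_force: [-0.5, 0.2, 0.2]
gripper_width: 0.347
grasp_force: 59.3
```

Request:
servo_tool --motion '[-1, 0.2, -0.11, 0, 0, -1, 0.42, -0.23, 0, 0, -1, 0.57, -0.31, 0, 0, -1, 0.606, -0.333, 0, 0, -1, 0.606, -0.333, 0, 0]'

```text
time: 20.23
tool_pos: [0.6056, -0.0206, 0.1131]
tool_rot: [0.0, 1.0, -0.019, -0.001]
contact_force: [0.2, 0.8, -0.6]
gripper_width: 0.346
grasp_force: 59.3
```

Request:
servo_tool --motion '[-1, 0, 0, 0.15, 0, -1, 0, 0, 0.35, 0, -1, 0, 0, 0.48, 0, -1, 0, 0, 0.5, 0, -1, 0, 0, 0.5, 0]'

```text
time: 20.85
tool_pos: [0.6067, -0.0206, 0.0541]
tool_rot: [0.0, 1.0, -0.019, 0.0]
contact_force: [0.1, 0.5, -0.5]
gripper_width: 0.353
grasp_force: 59.3
```

```bash
python3 - <<'E'
from h import *
shift(609,-21.3,41.5,-2.2)
p,W=look('side')
for r in models.regions_of('side','bezel')[:3]: print(r['p'],r['pixel'],topface(W,r['mask']))
E
```

```text
t 20.85 tcp [606.7 -20.6  54.1] phi -2.23 tilt -1.0 w 0.353 F [ 0.1  0.5 -0.5] gf 59.3
shift [0.019 0.005 0.105] turn -0.001
0.67 [428.2, 209.6] {'n': 124, 'rect': array([366.3, -71.9]), 'size': array([34.7, 32.7]), 'ang': 68.7, 'z': np.float64(12.8), 'mean': array([366.4, -72.2]), 'circ': array([365.5, -72.4]), 'r': 18.2}
0.61 [302.3, 212.1] {'n': 24, 'rect': array([593.5, -19.5]), 'size': array([ 5.3, 19.8]), 'ang': -87.5, 'z': np.float64(59.2), 'mean': array([593.2, -19.5]), 'circ': array([596.1, -19.4]), 'r': 9.9}
```

Request:
servo_tool --motion '[-1, 0.019, 0.005, 0.04, 0, -1, 0.019, 0.005, 0.08, 0, -1, 0.019, 0.005, 0.1, 0, -1, 0.019, 0.005, 0.108, 0, -1, 0.019, 0.005, 0.108, 0]'

```text
time: 21.58
tool_pos: [0.6088, -0.0211, 0.0409]
tool_rot: [-0.0, 1.0, -0.019, -0.0]
contact_force: [0.3, 0.3, 0.4]
gripper_width: 0.351
grasp_force: 59.3
```

```bash
python3 - <<'E'
from h import *
shift(609,-21.3,41,-2.2)
p,W=look('side')
for r in models.regions_of('side','bezel')[:3]: print(r['p'],r['pixel'],topface(W,r['mask']))
E
```

```text
t 21.57 tcp [608.8 -21.1  40.9] phi -2.22 tilt -1.0 w 0.351 F [0.3 0.3 0.4] gf 59.3
shift [ 0.002  0.001 -0.001] turn -0.0
0.72 [422.6, 210.5] {'n': 115, 'rect': array([366.2, -72.9]), 'size': array([35. , 31.8]), 'ang': 80.6, 'z': np.float64(13.1), 'mean': array([366.8, -71.8]), 'circ': array([366.6, -72.9]), 'r': 18.5}
```

Position fits; a hair lower, then release and lift.

Request:
servo_tool --motion '[-1, 0, 0, 0.004, 0, -1, 0, 0, 0.004, 0]'

```text
time: 21.92
tool_pos: [0.6089, -0.0212, 0.0405]
tool_rot: [-0.0, 1.0, -0.019, 0.0]
contact_force: [0.4, -0.1, -0.6]
gripper_width: 0.345
grasp_force: 59.3
```

Request:
servo_tool --motion '[-0.1, 0, 0, 0, 0, 0, 0, 0, 0, 0, 0.1, 0, 0, 0, 0, 0.1, 0, 0, 0, 0]'

```text
time: 22.42
tool_pos: [0.6089, -0.0212, 0.0405]
tool_rot: [-0.0, 1.0, -0.019, 0.0]
contact_force: [0.0, 0.1, 0.0]
gripper_width: 0.55
grasp_force: 0.0
```

Request:
servo_tool --motion '[0.1, 0, 0, -0.1, 0, 0.1, 0, 0, -0.4, 0, 0.1, 0, 0, -0.8, 0, 0.1, 0, 0, -0.9, 0, 0.1, 0, 0, -0.9, 0]'

```text
time: 23.05
tool_pos: [0.6096, -0.0213, 0.1501]
tool_rot: [0.0, 1.0, -0.019, 0.001]
contact_force: [-0.5, -0.6, -0.0]
gripper_width: 0.547
grasp_force: 0.0
```

```bash
python3 - <<'E'
from h import *
shift(478,232.4,150,-2.2)
p,W=look('side')
for n in ('bezel','charcoal','flux_jar'):
  for r in models.regions_of('side',n)[:2]: print(n,round(r['p'],2),np.round(r['pixel']),topface(W,r['mask']))
cv2.imwrite('pics/s4.png',cv2.resize(p[130:370,180:460,::-1],None,fx=2.5,fy=2.5))
E
```

```text
t 23.05 tcp [609.6 -21.3 150.1] phi -2.22 tilt -1.0 w 0.547 F [-0.5 -0.6 -0. ] gf 0.0
shift [-1.178 -2.07  -0.003] turn -0.0
bezel 0.67 [293. 212.] {'n': 138, 'rect': array([608.9, -22.1]), 'size': array([33. , 34.8]), 'ang': -69.3, 'z': np.float64(45.8), 'mean': array([608.4, -21.3]), 'circ': array([610. , -21.6]), 'r': 18.8}
bezel 0.59 [427. 210.] {'n': 126, 'rect': array([366.8, -72.1]), 'size': array([33.4, 33.4]), 'ang': -30.3, 'z': np.float64(12.5), 'mean': array([366.3, -71.5]), 'circ': array([366.2, -72.5]), 'r': 18.2}
charcoal 0.79 [292. 233.] {'n': 364, 'rect': array([609.9, -19.1]), 'size': array([69.2, 39.7]), 'ang': 88.4, 'z': np.float64(34.4), 'mean': array([611.1,  -7.6]), 'circ': array([610.8, -19.7]), 'r': 38.1}
flux_jar 0.72 [369. 349.] {'n': 464, 'rect': array([478.2, 232.7]), 'size': array([38.4, 36.8]), 'ang': 60.6, 'z': np.float64(46.2), 'mean': array([478.5, 233.5]), 'circ': array([478., 232.]), 'r': 20.0}
```

View pics/s4.png

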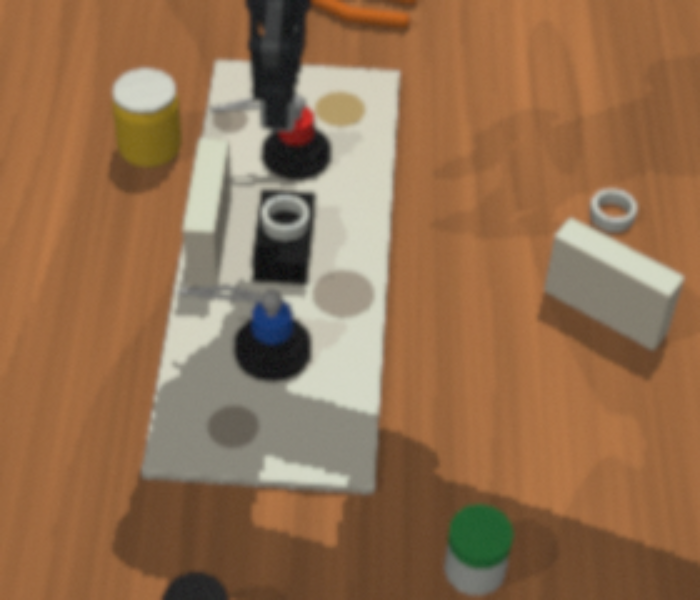

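Ring lies flat in the middle of the block, crop (285,217). Now the green jar.

Request:
servo_tool --motion '[0.6, -0.16, -0.28, 0, 0, 0.6, -0.35, -0.6, 0, 0, 0.6, -0.393, -0.69, 0, 0]'

```text
time: 23.62
tool_pos: [0.563, 0.065, 0.1466]
tool_rot: [-0.0, 1.0, -0.018, -0.002]
contact_force: [-0.2, 0.1, 0.1]
gripper_width: 0.803
grasp_force: 0.0
```

Request:
servo_tool --motion '[0.6, -0.2, -0.35, 0, 0, 0.6, -0.37, -0.65, 0, 0, 0.6, -0.393, -0.69, 0, 0]'

```text
time: 24.0
tool_pos: [0.5199, 0.1492, 0.1475]
tool_rot: [0.0, 1.0, -0.018, -0.001]
contact_force: [-0.3, -0.2, -0.1]
gripper_width: 0.803
grasp_force: 0.0
```

Request:
servo_tool --motion '[0.6, -0.2, -0.35, 0, 0, 0.6, -0.37, -0.65, 0, 0, 0.6, -0.393, -0.69, 0, 0]'

```text
time: 24.38
tool_pos: [0.4766, 0.2332, 0.1479]
tool_rot: [0.0, 1.0, -0.018, -0.0]
contact_force: [0.2, -0.7, -0.4]
gripper_width: 0.802
grasp_force: 0.0
```

Request:
servo_tool --motion '[0.6, 0, 0, 0.1, -0.23, 0.6, 0, 0, 0.2, -0.46, 0.6, 0, 0, 0.3, -0.69, 0.6, 0, 0, 0.3, -0.92, 0.6, 0, 0, 0.3, -1]'

```text
time: 25.0
tool_pos: [0.4779, 0.231, 0.1118]
tool_rot: [0.0, 0.931, 0.365, -0.001]
contact_force: [0.8, -0.5, 0.0]
gripper_width: 0.796
grasp_force: 0.0
```

Request:
servo_tool --motion '[0.6, 0, 0, 0.1, -0.23, 0.6, 0, 0, 0.2, -0.46, 0.6, 0, 0, 0.3, -0.69, 0.6, 0, 0, 0.3, -0.92, 0.6, 0, 0, 0.3, -1]'

```text
time: 25.62
tool_pos: [0.4779, 0.231, 0.0758]
tool_rot: [0.0, 0.72, 0.694, -0.001]
contact_force: [-0.5, -0.0, -0.6]
gripper_width: 0.805
grasp_force: 0.0
```

```bash
python3 - <<'E'
from h import *
shift(478,232.4,14,87.8)
E
```

```text
t 25.62 tcp [477.9 231.   75.8] phi 87.84 tilt -1.0 w 0.805 F [-0.5 -0.  -0.6] gf 0.0
shift [0.012 0.001 0.515] turn 0.001
```

Request:
servo_tool --motion '[0.6, 0.011, 0.001, 0.2, 0, 0.6, 0.011, 0.001, 0.42, 0, 0.6, 0.011, 0.001, 0.515, 0, 0.6, 0.011, 0.001, 0.515, 0]'

```text
time: 26.12
tool_pos: [0.4771, 0.2329, 0.0137]
tool_rot: [-0.0, 0.721, 0.693, -0.001]
contact_force: [0.1, 0.5, 0.3]
gripper_width: 0.8
grasp_force: 0.0
```

Request:
servo_tool --motion '[-1, 0, 0, 0, 0, -1, 0, 0, 0, 0, -1, 0, 0, 0, 0, -1, 0, 0, 0, 0, -1, 0, 0, 0, 0]'

```text
time: 26.75
tool_pos: [0.4786, 0.2342, 0.0163]
tool_rot: [0.001, 0.721, 0.693, 0.001]
contact_force: [0.3, -0.2, 5.6]
gripper_width: 0.438
grasp_force: 60.1
```

Request:
servo_tool --motion '[-1, 0, 0, -0.1, 0, -1, 0, 0, -0.35, 0, -1, 0, 0, -0.65, 0, -1, 0, 0, -0.85, 0, -1, 0, 0, -0.85, 0]'

```text
time: 27.38
tool_pos: [0.4786, 0.2344, 0.1193]
tool_rot: [0.001, 0.721, 0.693, 0.002]
contact_force: [0.7, 0.6, -0.5]
gripper_width: 0.435
grasp_force: 60.1
```

```bash
python3 - <<'E'
from h import *
shift(602.5,-187.3,116,87.8)
p,W=look('side')
for n in ('flux_jar',):
  for r in models.regions_of('side',n)[:2]: print(n,round(r['p'],2),np.round(r['pixel']),topface(W,r['mask']))
E
```

```text
t 27.38 tcp [478.6 234.4 119.3] phi 87.79 tilt -1.0 w 0.435 F [ 0.7  0.6 -0.5] gf 60.1
shift [-3.472  1.167  0.027] turn -0.0
flux_jar 0.81 [377. 312.] {'n': 522, 'rect': array([479., 234.]), 'size': array([37.9, 36. ]), 'ang': 51.4, 'z': np.float64(149.2), 'mean': array([479.2, 234.3]), 'circ': array([480.2, 232.7]), 'r': 19.9}
flux_jar 0.68 [311. 127.] {'n': 482, 'rect': array([ 585.9, -305.3]), 'size': array([ 51.5, 144.2]), 'ang': -4.3, 'z': np.float64(13.9), 'mean': array([ 580.7, -309.5]), 'circ': array([ 585.8, -309.4]), 'r': 72.9}
```

Request:
servo_tool --motion '[-1, -0.2, 0.07, 0, 0, -1, -0.5, 0.17, 0, 0, -1, -0.868, 0.292, 0, 0]'

```text
time: 27.85
tool_pos: [0.5069, 0.1276, 0.1144]
tool_rot: [-0.001, 0.72, 0.694, -0.001]
contact_force: [0.8, -0.1, -0.3]
gripper_width: 0.435
grasp_force: 60.1
```

Request:
servo_tool --motion '[-1, -0.3, 0.1, 0, 0, -1, -0.6, 0.2, 0, 0, -1, -0.868, 0.292, 0, 0]'

```text
time: 28.22
tool_pos: [0.538, 0.0218, 0.1143]
tool_rot: [-0.002, 0.721, 0.693, -0.001]
contact_force: [0.6, -0.0, -0.1]
gripper_width: 0.434
grasp_force: 60.1
```

Request:
servo_tool --motion '[-1, -0.3, 0.1, 0, 0, -1, -0.6, 0.2, 0, 0, -1, -0.868, 0.292, 0, 0]'

```text
time: 28.6
tool_pos: [0.569, -0.0834, 0.1142]
tool_rot: [-0.002, 0.721, 0.693, -0.001]
contact_force: [0.0, 0.3, -0.9]
gripper_width: 0.433
grasp_force: 60.1
```

Request:
servo_tool --motion '[-1, -0.3, 0.1, 0, 0, -1, -0.55, 0.185, 0, 0, -1, -0.75, 0.25, 0, 0, -1, -0.868, 0.292, 0, 0, -1, -0.868, 0.292, 0, 0]'

```text
time: 29.22
tool_pos: [0.6011, -0.1882, 0.1161]
tool_rot: [-0.001, 0.721, 0.693, -0.0]
contact_force: [0.2, 0.6, -0.8]
gripper_width: 0.435
grasp_force: 60.1
```

```bash
python3 - <<'E'
from h import *
shift(602.5,-187.3,40,87.8)
p,W=look('side')
for n in ('flux_jar','red_stand'):
  for r in models.regions_of('side',n)[:2]: print(n,round(r['p'],2),np.round(r['pixel']),topface(W,r['mask']))
E
```

```text
t 29.23 tcp [ 601.1 -188.2  116.1] phi 87.73 tilt -1.0 w 0.435 F [ 0.2  0.6 -0.8] gf 60.1
shift [0.008 0.012 0.634] turn -0.002
flux_jar 0.8 [301. 120.] {'n': 240, 'rect': array([ 602.4, -189.3]), 'size': array([36.4, 38.9]), 'ang': -69.9, 'z': np.float64(146.9), 'mean': array([ 602.7, -187.9]), 'circ': array([ 603.9, -189.4]), 'r': 21.6}
red_stand 0.73 [262. 214.] {'n': 494, 'rect': array([664.1, -25.9]), 'size': array([94.8, 22.5]), 'ang': 87.8, 'z': np.float64(69.7), 'mean': array([663.9, -22.5]), 'circ': array([666. , -26.1]), 'r': 47.7}
red_stand 0.68 [298. 187.] {'n': 76, 'rect': array([ 628.8, -113.3]), 'size': array([10.7, 56.9]), 'ang': -0.0, 'z': np.float64(65.9), 'mean': array([ 623.9, -112.8]), 'circ': array([ 628.9, -112.6]), 'r': 28.6}
```

Request:
servo_tool --motion '[-1, 0.008, 0.008, 0.2, 0, -1, 0.008, 0.008, 0.45, 0, -1, 0.008, 0.008, 0.66, 0, -1, 0.008, 0.008, 0.72, 0, -1, 0.008, 0.008, 0.72, 0]'

```text
time: 30.0
tool_pos: [0.6021, -0.1864, 0.0304]
tool_rot: [-0.0, 0.72, 0.694, -0.0]
contact_force: [-0.1, -0.5, -0.6]
gripper_width: 0.438
grasp_force: 60.1
```

```bash
python3 - <<'E'
from h import *
shift(602.0,-187.3,25,87.8)
E
```

```text
t 30.0 tcp [ 602.1 -186.4   30.4] phi 87.82 tilt -1.0 w 0.438 F [-0.1 -0.5 -0.6] gf 60.1
shift [-0.007 -0.001  0.045] turn 0.0
```

Request:
servo_tool --motion '[-1, -0.007, 0, 0.02, 0, -1, -0.007, 0, 0.04, 0, -1, -0.007, 0, 0.05, 0, -1, -0.007, 0, 0.05, 0]'

```text
time: 30.5
tool_pos: [0.6022, -0.1879, 0.0244]
tool_rot: [0.0, 0.721, 0.693, 0.0]
contact_force: [-0.6, 0.1, -0.9]
gripper_width: 0.436
grasp_force: 60.1
```

Request:
servo_tool --motion '[0.1, 0, 0, 0, 0, 0.2, 0, 0, 0, 0, 0.3, 0, 0, 0, 0, 0.3, 0, 0, 0, 0]'

```text
time: 31.0
tool_pos: [0.6022, -0.1878, 0.0244]
tool_rot: [0.0, 0.721, 0.693, 0.0]
contact_force: [-0.3, 0.7, 0.2]
gripper_width: 0.648
grasp_force: 0.0
```

Request:
servo_tool --motion '[0.3, 0, 0, -0.1, 0, 0.3, 0, 0, -0.4, 0, 0.3, 0, 0, -0.8, 0, 0.3, 0, 0, -1, 0, 0.3, 0, 0, -1, 0]'

```text
time: 31.62
tool_pos: [0.6041, -0.1887, 0.1484]
tool_rot: [0.003, 0.721, 0.693, 0.001]
contact_force: [0.7, -1.3, -0.5]
gripper_width: 0.651
grasp_force: 0.0
```

Request:
servo_tool --motion '[0.3, 0, -0.2, -0.3, 0, 0.3, 0, -0.6, -0.6, 0, 0.3, 0, -1, -0.8, 0, 0.3, 0, -1, -0.8, 0]'

```text
time: 32.12
tool_pos: [0.481, -0.1833, 0.2417]
tool_rot: [0.001, 0.721, 0.693, 0.0]
contact_force: [0.4, 0.2, -0.7]
gripper_width: 0.648
grasp_force: 0.0
```

Request:
servo_tool --motion '[0.3, -0.4, -0.3, 0, 0, 0.3, -0.8, -0.6, 0, 0, 0.3, -1, -1, 0, 0, 0.3, -1, -1, 0, 0]'

```text
time: 32.62
tool_pos: [0.3556, -0.2995, 0.238]
tool_rot: [-0.002, 0.722, 0.692, -0.0]
contact_force: [0.1, 0.1, 0.9]
gripper_width: 0.653
grasp_force: 0.0
```

```bash
python3 - <<'E'
from h import *
shift(602.0,-187.3,25,87.8)
for c in ('top','side'):
  p,W=look(c)
  for n in ('board','charcoal','brick','bezel','flux_jar','black_jar','pliers','tin','red_stand'):
    for r in models.regions_of(c,n)[:2]:
      t=topface(W,r['mask']); print(c,n,round(r['p'],2),np.round(r['pixel']),*[t[k] for k in ('rect','size','ang','z','circ')])
  cv2.imwrite(f'pics/{c}5.png',cv2.resize(p[100:370,180:500,::-1],None,fx=2.2,fy=2.2))
E
```

```text
t 32.62 tcp [ 355.6 -299.5  238. ] phi 87.5 tilt -1.0 w 0.653 F [0.1 0.1 0.9] gf 0.0
shift [1.02  2.015 1.773] turn -0.007
top board 0.22 [333. 228.] [605.6 -21.9] [54.7 31.5] 85.5 43.5 [611.6 -22.3]
top charcoal 0.76 [331. 228.] [608.3 -20.5] [67.5 39.6] 87.0 33.0 [606.3 -20.6]
top brick 0.87 [337. 203.] [663.  -24.9] [88.3 22.9] 88.2 66.8 [662.5 -24.9]
top brick 0.68 [314. 337.] [378.4  21.4] [21.8 88. ] -35.0 58.9 [379.7  23.2]
top bezel 0.42 [336. 233.] [604.4 -21.4] [30.3 26.5] 63.3 43.9 [606.4 -22. ]
top bezel 0.39 [364. 348.] [360.9 -81.7] [11.3 28.2] -28.6 10.9 [363.6 -76.8]
top flux_jar 0.91 [412. 230.] [ 602.1 -189.4] [36.7 38.8] -89.0 52.0 [ 602.2 -189.1]
top black_jar 0.53 [192. 217.] [643.1 285.8] [36.  36.1] -1.3 43.8 [643.7 285.3]
top pliers 0.66 [468. 243.] [ 584.  -308.9] [ 49.3 141.6] -7.7 12.1 [ 584.  -306.2]
top tin 0.65 [386. 178.] [ 717.8 -128.9] [45.  45.4] -0.2 59.0 [ 718.2 -128.5]
top tin 0.55 [192. 217.] [643.1 285.8] [36.  36.1] -1.1 43.9 [643.8 285.2]
top red_stand 0.76 [376. 229.] [ 629.6 -114.8] [64.5 12.7] 2.5 64.2 [ 629.5 -114.3]
top red_stand 0.23 [41
[... 337 characters left out ...]
3.8 -24.6] [92.9 22.4] 87.3 69.7 [663.9 -24.4]
side brick 0.58 [426. 240.] [379.3  21. ] [26.3 90.6] -35.3 61.4 [379.6  21.2]
side bezel 0.56 [292. 214.] [608.5 -22.3] [33.8 33. ] 51.4 45.9 [609.8 -22.1]
side bezel 0.55 [427. 208.] [366.5 -72.7] [34.1 34.6] -78.1 13.3 [367.7 -71.3]
side flux_jar 0.57 [303. 157.] [ 603.4 -187. ] [36.7 38.3] -9.4 54.7 [ 604.3 -188.4]
side black_jar 0.84 [259. 372.] [645.3 285.9] [38.6 38.1] 59.7 46.2 [645.6 285.3]
side pliers 0.82 [316. 126.] [ 585.8 -309.9] [ 51.6 141.8] -11.2 13.8 [ 585.3 -308.1]
side tin 0.64 [240. 172.] [ 719.9 -129.8] [43.1 48.6] -83.5 62.0 [ 720.9 -129.5]
side red_stand 0.8 [295. 188.] [ 632.7 -114.6] [68.3 14. ] 2.4 66.1 [ 632.7 -115.1]
```

View pics/top5.png

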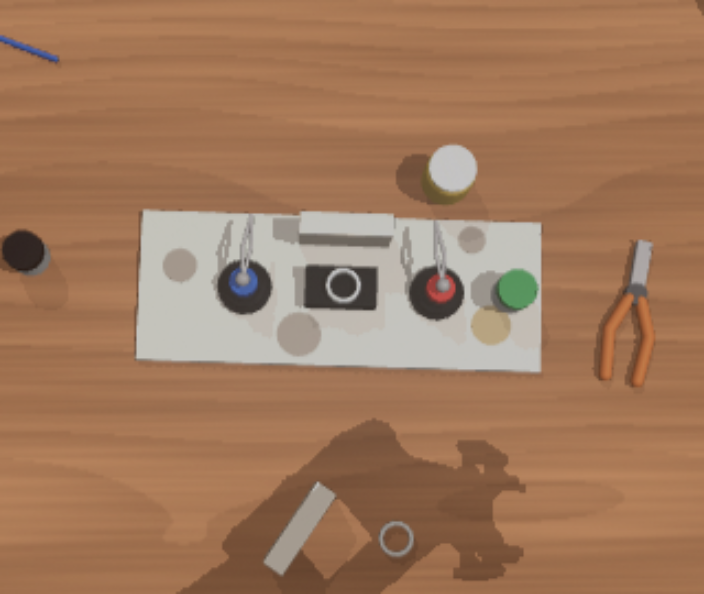

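View pics/side5.png

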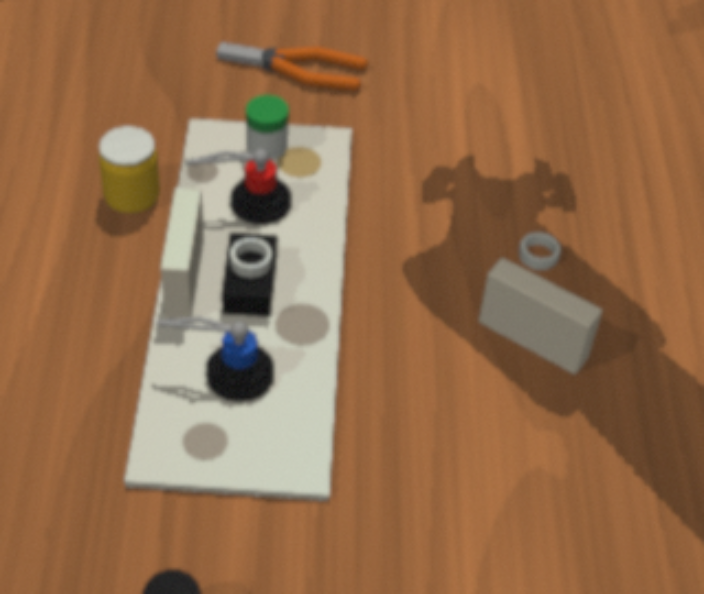

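Both pictures agree. The block with the ring on it is centred, top crop (343,287), and the brick is behind it at (347,228). The jar stands upright at (517,289) beside the red stand, and the bystanders have not moved.

```bash
python3 -c "
from plant import job_done
print(job_done())"
```

```text
the job is handed in; nothing more can be done
None
```

The board is set out as asked and in the order asked, all placings within about 2 mm by the cameras, and I handed the job in at about 33 s of the 88 s; no verdict came back.

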